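# Treadle press: press the green specimen

### The arm

A 6-joint arm with a two-finger parallel gripper is mounted at the origin on a cart in front of the work surface, level with it; the furniture and walls round the work are solid. World frame = base frame: x ahead of the robot, y to its left, z up, the work surface at z = 0. Lengths are in m, angles in degrees, forces in N, time in s.
With the tool pointing down it reaches from about 0.325 to 0.9 m from the base axis. Payload 6.1 kg.
Tool frame: the origin (TCP) lies on the front face of the gripper's body, between the roots of the fingers; the fingertips stand ctrl.nose_length ahead of it and the grasp point (between the pads) lies 54 mm ahead of it (ctrl.nose_length is the distance from the TCP to the fingertips, in m); z points along the fingers, y is the direction in which the jaws open and shut (so a half turn about z gives the same grasp; the last joint's range is limited). The gripper opens to 85 mm and grips with 20 to 120 N. Pads are 22 mm wide; open, the fingers measure 114 mm over their backs; the gripper's body (76 mm by 85 mm) begins 54 mm behind the grasp point. The pads swing forward as they close: fully open they stand 13 mm farther back than shut.
Start: joints at [60.728, 12.628, 87.462, -0, 79.91, -7.225], TCP at [0.235, 0.579, 0.304] pointing down, gripper open.
Joint ranges: [-170.65, 170.65], [-52.31, 119.04], [5.05, 147.46], [-71.25, 251.25], [11.57, 151.72], [-153.62, 153.62]. Speed limits (degrees/s): [147.25, 147.25, 172.46, 180, 180, 180].

### API

Orientations are given as [roll, pitch, yaw] about the fixed x, y, z axes, in that order (R = Rz(yaw) Ry(pitch) Rx(roll)).
In Python, from bench import ctrl gives the robot as it stands.
- The arm moves only by the tool carry_out, never from a script. Its argument "rows" is a list of rows, each an object of numbers: "jaw": the closure, from 0 (fully open) to 1 (shut); "tx", "ty", "tz": the shift along the tool's x, y, z in m; "wx", "wy", "wz": the turn, a rotation vector about the tool's x, y, z in degrees. A call has 1 to 8 rows; each row shifts and turns the commanded pose from where the row before left it, along the tool's axes as they then stand; what a row does not reach is not made up. A row lasts 1/10 s, in which the tool goes at most 50 mm and 8.59 degrees, less where a joint would pass 70% of its speed; a pose out of reach is approached as far as the arm can. A call with a gripper value outside its range is refused whole. The fingers move at their own pace and stop on an object; "force" is the grip in N (left out, the last holds). Time passes only in rows, so rows that do not move let the fingers close. It gives the time, the measured TCP pose, the force and the opening at its end, in the units of the state.
- ctrl.get_state(): the state, without advancing time (a new reading comes with each control period).
- ctrl.camera(name): name is "scene" or "top" or "wrist"; returns (picture, depth): 420x560x3 uint8, blue, green, red; 420x560 float32, m along the optical axis (not along the pixel's ray), 0 where there is no reading.
- ctrl.camera_model(name): a dict with "K" (3x3 intrinsics, pixels), "pose" (4x4, takes a point from camera to world coordinates). Camera axes: x right, y down, z forward; pixel columns grow to the right and rows downward; lengths in m; the calibration is good to about 2 mm. A picture is of the moment at which its call begins: read the wrist's pose just before it. camera_model takes no time and is no camera call; for the wrist camera it gives the pose at the moment of the call.
- ctrl.close_job(): hands the job in, once; it reports no verdict.
The state is a dict: "clock": time; "joints": joint angles; "joint_vel": joint speeds; "joint_efforts": joint torques, N m; "ee_pos": TCP position; "eef_rot": TCP orientation; "ft_force": force on the tool from outside, world axes, zero at the start; "ft_torque": the same for the moment, N m; "finger_gap": finger opening in m.
Only numpy, scipy, OpenCV 4.12 (cv2) and the standard library are available. Lean on these libraries where they do the work, as an engineer would, in place of code of your own. Each camera call takes 0.05 s, during which the arm holds its last target.

### The job

Two small treadle presses stand on the bench, one loaded with a green mounted specimen and the other with a black one. Press the treadle of the press that holds the green specimen right down to its stop, keep it down for about a second, then let it spring fully up again, with the green specimen still sitting in its nest. Do not work the other press.

Things in the scene. Friction and masses are not known exactly. Their poses are not given: they have to be found in the camera images.
- treadle_a (a joint): Treadle (hinged spring pedal) of the press that holds the green specimen, in rad: 0 = up at rest (sloping up 0.33 rad towards its free front edge), 0.28 = down on its stop (sloping up 0.05 rad). It springs back by itself; at the pad it takes about 4 N to start and about 12 N to reach the stop.
- treadle_a_pad (a point): Middle of the upper face of that treadle's yellow pad with black ribs (46 mm wide, 56 mm long): the place to press; it moves with the treadle. At rest it is 61 mm above the worktop, at the stop 41 mm. z axis: normal of the pad's face; x axis: from the pad back to the hinge, 75 mm away, and on to the nest.
- green_centre (a point): Centre, half-way up, of the loose green specimen (cylinder, 38 mm diameter, 22 mm high), upright in a shallow ring nest on the blue press, 129 mm horizontally from the pad's middle, past the hinge. The treadle drives a ram down onto it. The press is fixed to the bench; column, arm and ram guide above the nest rise to 120 mm, the nearest 112 mm from the pad's middle.
- treadle_b (a joint): Treadle of the other, identical press, which holds a black specimen: same values, leave it at 0. That press stands to the left or right of the first, the nests at least 0.2 m apart.
Things that resemble listed ones, but are neither listed nor needed, are in the scene too. What is shaped like the part that bears green_centre but purple is not meant.

How it is judged (in metres and radians):
On the way:
1. the treadle of the press with the green specimen is down at its stop and kept there, the specimen in its nest (value of joint treadle_a above 0.235 rad and distance of green_centre from where it was at the start of the episode below 0.01 m), for 0.5 s.
At the end, for the whole second after the job is handed in: After having been down within 0.045 rad (3 mm at the pad) of its stop for 0.5 s, the green specimen's treadle is back up (below 0.03 rad), the other treadle is up too, and the green specimen is upright within 10 degrees and within 10 mm of where it started (value of joint each of treadle_a, treadle_b below 0.03 rad and distance of green_centre from where it was at the start of the episode below 0.01 m and angle between green_centre's own z axis and vertical below 0.17 rad); the robot touches nothing.
It fails at once if the treadle of the other press is pressed (value of joint treadle_b above 0.08 rad).
It also fails if it takes over 29 s, if anything falls off the work surface, if the arm or the gripper's body presses on something with over 40 N, if the wrist force passes 120 N, or if a joint passes its speed limit or range.

## Working session

There is one attempt and no reset: what is moved stays moved. The work goes in short steps, Python scripts to look and compute and a tool call to move; the robot and the scene stay as the last step left them, time stands still between calls to the robot, and variables do not carry over. Pictures are saved under pics/ and viewed, and the job is handed in when it is done.

Besides the shell and the picture viewer there is one more tool, called after ">>>" as name(argument=value, ...), one argument or row to a line, values as JSON. carry_out: Moves the arm, as the interface text tells. Its arguments: {"type":"object","properties":{"rows":{"type":"array"},"force":{"type":"number"}},"required":["rows"]}

```bash
mkdir -p pics
python3 - <<'E'
from bench import ctrl
import cv2,numpy as np
for n in ("scene","top"):
    p,d=ctrl.camera(n); cv2.imwrite(f"pics/{n}0.png",p); m=ctrl.camera_model(n)
    np.savez(f"{n}0.npz",p=p,d=d,K=m["K"],T=m["pose"])
s=ctrl.get_state(); print(s, ctrl.nose_length)
E
```

```text
{'clock': 0.1, 'joints': array([ 6.07280071e+01,  1.26725188e+01,  8.75184821e+01, -2.34936151e-04,
        7.99119603e+01, -7.22660217e+00]), 'joint_vel': array([ 0.04329708, -0.13370999, -0.16837185,  0.05639148,  0.01404882,
        0.0016363 ]), 'joint_efforts': array([ 1.05518120e-03, -4.98246539e+01, -3.90544009e+01, -1.31842057e-04,
        5.76030536e-03, -4.30344255e-05]), 'ee_pos': array([0.23440181, 0.57892641, 0.30289584]), 'eef_rot': array([-1.79897828e+02, -1.27224811e-02,  1.57954639e+02]), 'ft_force': array([-0.07505469,  0.1076577 , -0.32662608]), 'ft_torque': array([-0.01859924,  0.00564082, -0.02892582]), 'finger_gap': 0.08541912105100448} 0.0726
```

View pics/scene0.png

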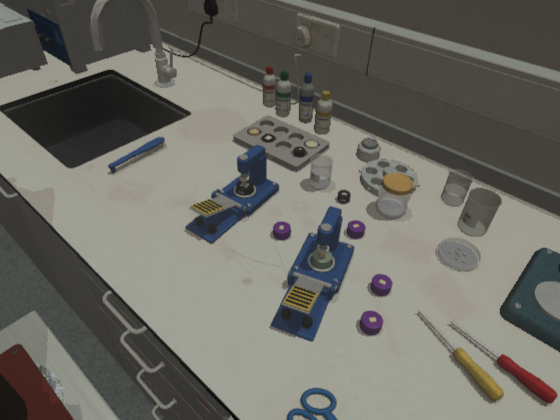

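View pics/top0.png

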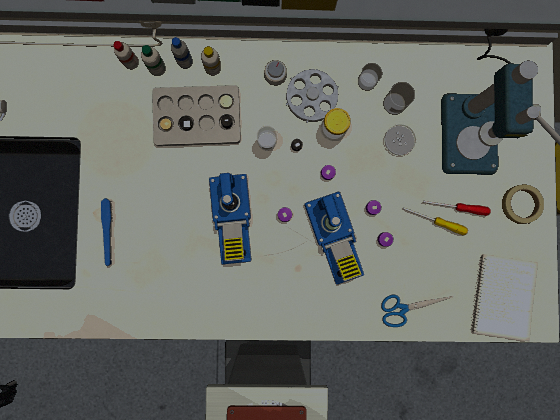

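Run:
```python
import cv2,numpy as np
def en(p): return np.clip((p/255.)**.6*255,0,255).astype(np.uint8)
S=np.load("scene0.npz")["p"];T=np.load("top0.npz")["p"]
a=cv2.resize(en(S[140:240,180:290]),(396,360),interpolation=cv2.INTER_CUBIC)
b=cv2.resize(en(S[205:305,270:380]),(396,360),interpolation=cv2.INTER_CUBIC)
cv2.imwrite("pics/crop1.png",np.hstack([a,b]))
a=cv2.resize(en(T[165:290,195:380]),(796,538),interpolation=cv2.INTER_CUBIC)
cv2.imwrite("pics/crop2.png",a)
```

```text
(no output)
```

View pics/crop1.png

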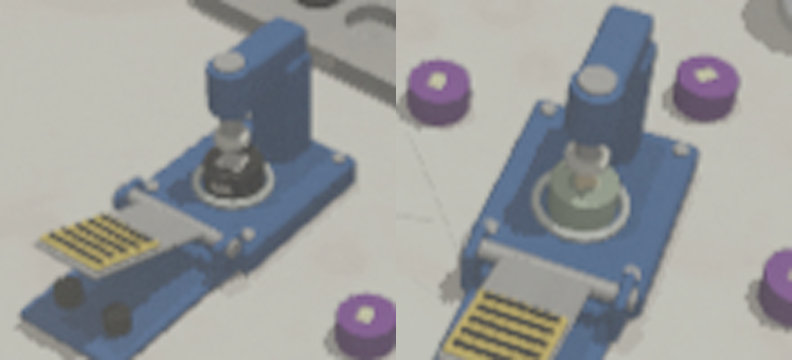

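View pics/crop2.png

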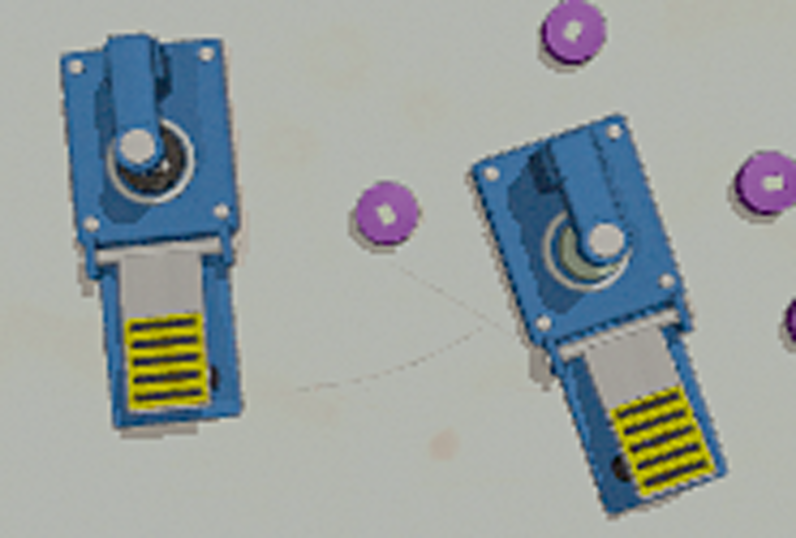

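The left press (scene 245,186; top 230,200) holds the black specimen. The right press (scene 321,258; top 333,222) holds the green one, and the crop confirms it. The purple discs are decoys. The target is the right press's yellow pad, at top ≈ (349,268).

Run:
```python
import cv2,numpy as np
for n,box in (("top",(250,290,325,375)),("scene",(275,320,275,330))):
    z=np.load(n+"0.npz");p,d,K,T=z["p"],z["d"],z["K"],z["T"]
    h=cv2.cvtColor(p,cv2.COLOR_BGR2HSV); m=cv2.inRange(h,(20,90,60),(38,255,255))
    k=np.zeros_like(m);r0,r1,c0,c1=box;k[r0:r1,c0:c1]=m[r0:r1,c0:c1]
    k=cv2.morphologyEx(k,cv2.MORPH_CLOSE,np.ones((5,5)))
    v,u=np.nonzero((k>0)&(d>0)); Z=d[v,u]
    P=np.c_[(u-K[0,2])*Z/K[0,0],(v-K[1,2])*Z/K[1,1],Z]@T[:3,:3].T+T[:3,3]
    P=P[(P[:,2]>.03)&(P[:,2]<.09)]
    c=np.median(P,0); A=np.c_[P[:,:2]-c[:2],np.ones(len(P))]
    co=np.linalg.lstsq(A,P[:,2],rcond=None)[0]
    rc=cv2.minAreaRect(P[:,:2].astype(np.float32)*1000)
    print(n,len(P),P.mean(0),"grad",co,"rect",rc,T[:3,3]); print(cv2.boxPoints(rc).round(1).tolist())
    # blue base of right press
    # upslope direction
    print(np.degrees(np.arctan2(-co[1],-co[0])),np.arctan(np.hypot(co[0],co[1])))
```

```text
top 401 [ 0.46706879 -0.20456258  0.05984517] grad [-0.31972597 -0.0979522   0.06000335] rect ((467.2391662597656, -204.88327026367188), (53.60851287841797, 46.91457748413086), 20.53447723388672) [ 0.51812141 -0.00364356  1.35439472]
[[433.8999938964844, -192.3000030517578], [450.3999938964844, -236.3000030517578], [500.6000061035156, -217.39999389648438], [484.1000061035156, -173.5]]
17.033124723918366 0.3227048234202313
scene 521 [ 0.46486063 -0.20390494  0.06035092] grad [-0.31592021 -0.12124699  0.06046173] rect ((466.27490234375, -202.4656524658203), (54.045867919921875, 47.376155853271484), 19.17230796813965) [ 0.11449591 -0.45648767  0.65056864]
[[433.0, -189.0], [448.5, -233.6999969482422], [499.6000061035156, -216.0], [484.0, -171.1999969482422]]
20.99629887687405 0.3262928003366957
```

Run:
```python
from bench import ctrl
import numpy as np
from scipy.spatial.transform import Rotation as R
s=ctrl.get_state(); T=ctrl.camera_model("wrist")["pose"]
r=R.from_euler('xyz',s['eef_rot'],degrees=True)
print("cam in tool",r.inv().apply(T[:3,3]-s['ee_pos']), r.inv().apply(T[:3,2]))
```

```text
cam in tool [ 0.0708009   0.00059324 -0.06940723] [-2.82086003e-01  6.58131862e-04  9.59388896e-01]
```

>>> carry_out(
  rows=[
    {"tx":-0.0212,"ty":-0.0266,"jaw":1},
    {"tx":-0.0212,"ty":-0.0266,"jaw":1},
    {"tx":-0.0212,"ty":-0.0266,"jaw":1},
    {"tx":-0.0212,"ty":-0.0266,"jaw":1},
    {"tx":-0.0212,"ty":-0.0266,"jaw":1},
    {"tx":-0.0212,"ty":-0.0266,"jaw":1},
    {"tx":-0.0212,"ty":-0.0266,"jaw":1},
    {"tx":-0.0212,"ty":-0.0266,"jaw":1},
  ],
  force=40,
)

```text
validation failed for argument at $.ro...
```

>>> carry_out(
  rows=[
    {"tx":-0.0212,"ty":-0.0266,"tz":0,"wx":0,"wy":0,"wz":0,"jaw":1},
  ],
  force=40,
)

```text
clock: 0.2
ee_pos: [0.2434, 0.548, 0.3028]
eef_rot: [-180.0, -0.1, 158.1]
ft_force: [1.0, -0.4, 0.4]
finger_gap: 0.0733
```

>>> carry_out(
  rows=[
    {"tx":-0.0212,"ty":-0.0266,"tz":0,"wx":0,"wy":0,"wz":0,"jaw":1},
    {"tx":-0.0212,"ty":-0.0266,"tz":0,"wx":0,"wy":0,"wz":0,"jaw":1},
    {"tx":-0.0212,"ty":-0.0266,"tz":0,"wx":0,"wy":0,"wz":0,"jaw":1},
    {"tx":-0.0212,"ty":-0.0266,"tz":0,"wx":0,"wy":0,"wz":0,"jaw":1},
    {"tx":-0.0212,"ty":-0.0266,"tz":0,"wx":0,"wy":0,"wz":0,"jaw":1},
    {"tx":-0.0212,"ty":-0.0266,"tz":0,"wx":0,"wy":0,"wz":0,"jaw":1},
    {"tx":-0.0212,"ty":-0.0266,"tz":0,"wx":0,"wy":0,"wz":0,"jaw":1},
    {"tx":-0.0212,"ty":-0.0266,"tz":0,"wx":0,"wy":0,"wz":0,"jaw":1},
  ],
)

```text
clock: 1.0
ee_pos: [0.3215, 0.2844, 0.3036]
eef_rot: [-180.0, -0.0, 158.0]
ft_force: [1.1, -0.2, -0.2]
finger_gap: -0.0001
```

>>> carry_out(
  rows=[
    {"tx":-0.0212,"ty":-0.0266,"tz":0,"wx":0,"wy":0,"wz":0,"jaw":1},
    {"tx":-0.0212,"ty":-0.0266,"tz":0,"wx":0,"wy":0,"wz":0,"jaw":1},
    {"tx":-0.0212,"ty":-0.0266,"tz":0,"wx":0,"wy":0,"wz":0,"jaw":1},
    {"tx":-0.0212,"ty":-0.0266,"tz":0,"wx":0,"wy":0,"wz":0,"jaw":1},
    {"tx":-0.0212,"ty":-0.0266,"tz":0,"wx":0,"wy":0,"wz":0,"jaw":1},
    {"tx":-0.0212,"ty":-0.0266,"tz":0,"wx":0,"wy":0,"wz":0,"jaw":1},
    {"tx":-0.0212,"ty":-0.0266,"tz":0,"wx":0,"wy":0,"wz":0,"jaw":1},
    {"tx":-0.0212,"ty":-0.0266,"tz":0,"wx":0,"wy":0,"wz":0,"jaw":1},
  ],
)

```text
clock: 1.8
ee_pos: [0.3988, 0.0235, 0.3037]
eef_rot: [180.0, -0.0, 157.9]
ft_force: [1.1, -0.2, 0.2]
finger_gap: 0.0001
```

Now the remaining translation, then a turn of +48° about tool z (yaw 158 → 110).

>>> carry_out(
  rows=[
    {"tx":-0.0212,"ty":-0.0266,"tz":0,"wx":0,"wy":0,"wz":0,"jaw":1},
    {"tx":-0.0212,"ty":-0.0266,"tz":0,"wx":0,"wy":0,"wz":0,"jaw":1},
    {"tx":-0.0212,"ty":-0.0266,"tz":0,"wx":0,"wy":0,"wz":0,"jaw":1},
    {"tx":-0.0212,"ty":-0.0266,"tz":0,"wx":0,"wy":0,"wz":0,"jaw":1},
    {"tx":-0.0212,"ty":-0.0266,"tz":0,"wx":0,"wy":0,"wz":0,"jaw":1},
    {"tx":-0.0212,"ty":-0.0266,"tz":0,"wx":0,"wy":0,"wz":0,"jaw":1},
    {"tx":-0.0212,"ty":-0.0266,"tz":0,"wx":0,"wy":0,"wz":0,"jaw":1},
  ],
)

```text
clock: 2.5
ee_pos: [0.4665, -0.2047, 0.3034]
eef_rot: [180.0, -0.0, 157.9]
ft_force: [-0.4, -0.5, -0.4]
finger_gap: 0.0002
```

>>> carry_out(
  rows=[
    {"tx":0,"ty":0,"tz":0.01,"wx":0,"wy":0,"wz":8,"jaw":1},
    {"tx":0,"ty":0,"tz":0.01,"wx":0,"wy":0,"wz":8,"jaw":1},
    {"tx":0,"ty":0,"tz":0.01,"wx":0,"wy":0,"wz":8,"jaw":1},
    {"tx":0,"ty":0,"tz":0.01,"wx":0,"wy":0,"wz":8,"jaw":1},
    {"tx":0,"ty":0,"tz":0.01,"wx":0,"wy":0,"wz":8,"jaw":1},
    {"tx":0,"ty":0,"tz":0.01,"wx":0,"wy":0,"wz":8,"jaw":1},
    {"tx":0,"ty":0,"tz":0,"wx":0,"wy":0,"wz":0,"jaw":1},
    {"tx":0,"ty":0,"tz":0,"wx":0,"wy":0,"wz":0,"jaw":1},
  ],
)

```text
clock: 3.3
ee_pos: [0.4664, -0.2033, 0.2437]
eef_rot: [-180.0, -0.0, 110.2]
ft_force: [-0.5, 0.2, 0.6]
finger_gap: 0.0003
```

Run:
```python
from bench import ctrl
import cv2,numpy as np
s=ctrl.get_state();m=ctrl.camera_model("wrist");p,d=ctrl.camera("wrist")
print(s['ee_pos'],s['eef_rot'],s['ft_force'],s['joints'].round(1))
cv2.imwrite("pics/w1.png",np.clip((p/255.)**.6*255,0,255).astype(np.uint8));np.savez("w1.npz",p=p,d=d,K=m["K"],T=m["pose"])
```

```text
[ 0.46636824 -0.20329915  0.24369113] [-1.79968002e+02 -4.20760611e-02  1.10166231e+02] [-0.49429052  0.16441392  0.62553488] [-32.4  -0.3 108.2   0.   72.2 -52.6]
```

View pics/w1.png

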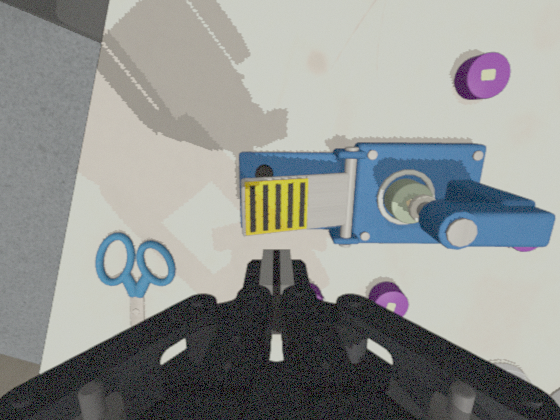

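The wrist view shows the green specimen at (408,195). The pad is at (277,205), and the shut fingertips at (277,255) line up with it. I'll refine the pad position from this picture.

Run:
```python
import cv2,numpy as np
z=np.load("w1.npz");p,d,K,T=z["p"],z["d"],z["K"],z["T"]
m=cv2.inRange(cv2.cvtColor(p,cv2.COLOR_BGR2HSV),(20,90,60),(38,255,255));k=np.zeros_like(m);k[165:245,230:325]=m[165:245,230:325]
k=cv2.morphologyEx(k,cv2.MORPH_CLOSE,np.ones((11,11)))
v,u=np.nonzero((k>0)&(d>0));Z=d[v,u]
P=np.c_[(u-K[0,2])*Z/K[0,0],(v-K[1,2])*Z/K[1,1],Z]@T[:3,:3].T+T[:3,3]
print(P.mean(0),cv2.minAreaRect(P[:,:2].astype(np.float32)*1000))
```

```text
[ 0.46718237 -0.20284301  0.06037659] ((468.4674987792969, -204.13035583496094), (53.44237518310547, 47.7010383605957), 19.882179260253906)
```

>>> carry_out(
  rows=[
    {"tx":0,"ty":0,"tz":0.02,"wx":0,"wy":0,"wz":0,"jaw":1},
    {"tx":0,"ty":0,"tz":0.03,"wx":0,"wy":0,"wz":0,"jaw":1},
    {"tx":0,"ty":0,"tz":0.025,"wx":0,"wy":0,"wz":0,"jaw":1},
    {"tx":0,"ty":0,"tz":0.015,"wx":0,"wy":0,"wz":0,"jaw":1},
    {"tx":0,"ty":0,"tz":0.005,"wx":0,"wy":0,"wz":0,"jaw":1},
    {"tx":0,"ty":0,"tz":0,"wx":0,"wy":0,"wz":0,"jaw":1},
  ],
)

```text
clock: 3.95
ee_pos: [0.4665, -0.2034, 0.1489]
eef_rot: [-180.0, -0.0, 110.0]
ft_force: [0.4, 0.1, 0.1]
finger_gap: -0.0001
```

>>> carry_out(
  rows=[
    {"tx":0,"ty":0,"tz":0.004,"wx":0,"wy":0,"wz":0,"jaw":1},
    {"tx":0,"ty":0,"tz":0.004,"wx":0,"wy":0,"wz":0,"jaw":1},
    {"tx":0,"ty":-0.001,"tz":0.004,"wx":0,"wy":0,"wz":0,"jaw":1},
    {"tx":0,"ty":-0.001,"tz":0.004,"wx":0,"wy":0,"wz":0,"jaw":1},
    {"tx":0,"ty":0,"tz":0,"wx":0,"wy":0,"wz":0,"jaw":1},
  ],
)

```text
clock: 4.45
ee_pos: [0.4648, -0.2044, 0.1331]
eef_rot: [180.0, 0.0, 110.0]
ft_force: [-0.9, -0.3, 4.8]
finger_gap: 0.0
```

Contact at 4.8 N, matching the expected starting force. I'll go on to the stop.

>>> carry_out(
  rows=[
    {"tx":0,"ty":0,"tz":0.004,"wx":0,"wy":0,"wz":0,"jaw":1},
    {"tx":0,"ty":-0.001,"tz":0.004,"wx":0,"wy":0,"wz":0,"jaw":1},
    {"tx":0,"ty":0,"tz":0.004,"wx":0,"wy":0,"wz":0,"jaw":1},
    {"tx":0,"ty":0,"tz":0.003,"wx":0,"wy":0,"wz":0,"jaw":1},
    {"tx":0,"ty":0,"tz":0,"wx":0,"wy":0,"wz":0,"jaw":1},
  ],
)

```text
clock: 4.95
ee_pos: [0.4639, -0.2052, 0.1187]
eef_rot: [-180.0, 0.1, 110.0]
ft_force: [-3.4, -0.9, 8.3]
finger_gap: -0.0003
```

>>> carry_out(
  rows=[
    {"tx":0,"ty":0,"tz":0.002,"wx":0,"wy":0,"wz":0,"jaw":1},
    {"tx":0,"ty":0,"tz":0,"wx":0,"wy":0,"wz":0,"jaw":1},
  ],
)

```text
clock: 5.15
ee_pos: [0.4637, -0.2053, 0.1168]
eef_rot: [-179.9, 0.1, 110.0]
ft_force: [-4.1, -1.5, 8.7]
finger_gap: 0.0002
```

>>> carry_out(
  rows=[
    {"tx":0,"ty":0,"tz":0.002,"wx":0,"wy":0,"wz":0,"jaw":1},
    {"tx":0,"ty":0,"tz":0,"wx":0,"wy":0,"wz":0,"jaw":1},
  ],
)

```text
clock: 5.35
ee_pos: [0.4639, -0.2053, 0.1151]
eef_rot: [-180.0, 0.1, 110.0]
ft_force: [-6.0, -0.5, 12.0]
finger_gap: -0.0001
```

>>> carry_out(
  rows=[
    {"tx":0,"ty":0,"tz":0.001,"wx":0,"wy":0,"wz":0,"jaw":1},
    {"tx":0,"ty":0,"tz":0,"wx":0,"wy":0,"wz":0,"jaw":1},
  ],
)

```text
clock: 5.55
ee_pos: [0.4637, -0.2053, 0.1143]
eef_rot: [-179.9, 0.1, 110.0]
ft_force: [-5.7, -0.9, 12.5]
finger_gap: -0.0001
```

>>> carry_out(
  rows=[
    {"tx":0,"ty":0,"tz":0.001,"wx":0,"wy":0,"wz":0,"jaw":1},
    {"tx":0,"ty":0,"tz":0,"wx":0,"wy":0,"wz":0,"jaw":1},
  ],
)

```text
clock: 5.75
ee_pos: [0.4636, -0.2054, 0.1133]
eef_rot: [-179.9, 0.1, 110.0]
ft_force: [-6.7, -1.6, 13.6]
finger_gap: 0.0002
```

>>> carry_out(
  rows=[
    {"tx":0,"ty":0,"tz":0.001,"wx":0,"wy":0,"wz":0,"jaw":1},
    {"tx":0,"ty":0,"tz":0,"wx":0,"wy":0,"wz":0,"jaw":1},
  ],
)

```text
clock: 5.95
ee_pos: [0.4637, -0.2054, 0.1131]
eef_rot: [-179.9, 0.1, 110.0]
ft_force: [-9.6, 0.4, 19.7]
finger_gap: -0.0005
```

The stiff jump (13.6 → 19.7 N, with z no longer dropping) means it is on the stop. I'll hold, with a picture during the hold.

>>> carry_out(
  rows=[
    {"tx":0,"ty":0,"tz":0.0005,"wx":0,"wy":0,"wz":0,"jaw":1},
    {"tx":0,"ty":0,"tz":0,"wx":0,"wy":0,"wz":0,"jaw":1},
    {"tx":0,"ty":0,"tz":0,"wx":0,"wy":0,"wz":0,"jaw":1},
    {"tx":0,"ty":0,"tz":0,"wx":0,"wy":0,"wz":0,"jaw":1},
    {"tx":0,"ty":0,"tz":0,"wx":0,"wy":0,"wz":0,"jaw":1},
    {"tx":0,"ty":0,"tz":0,"wx":0,"wy":0,"wz":0,"jaw":1},
    {"tx":0,"ty":0,"tz":0,"wx":0,"wy":0,"wz":0,"jaw":1},
    {"tx":0,"ty":0,"tz":0,"wx":0,"wy":0,"wz":0,"jaw":1},
  ],
)

```text
clock: 6.75
ee_pos: [0.4637, -0.2054, 0.113]
eef_rot: [-179.9, 0.1, 110.0]
ft_force: [-10.5, 1.0, 22.2]
finger_gap: 0.0001
```

Run:
```python
from bench import ctrl
import cv2,numpy as np
en=lambda p:np.clip((p/255.)**.6*255,0,255).astype(np.uint8)
p,d=ctrl.camera("scene");q,_=ctrl.camera("wrist")
cv2.imwrite("pics/hold.png",np.hstack([cv2.resize(en(p[190:340,250:400]),(400,400),interpolation=cv2.INTER_CUBIC),cv2.resize(en(q),(400,400))]))
print(ctrl.get_state()['ft_force'],ctrl.get_state()['ee_pos'])
z=np.load("scene0.npz");K,T=z["K"],z["T"]
m=cv2.inRange(cv2.cvtColor(p,cv2.COLOR_BGR2HSV),(20,90,60),(38,255,255));m[:275]=0;m[320:]=0;m[:,:275]=0;m[:,330:]=0
v,u=np.nonzero((m>0)&(d>0));Z=d[v,u]
P=np.c_[(u-K[0,2])*Z/K[0,0],(v-K[1,2])*Z/K[1,1],Z]@T[:3,:3].T+T[:3,3]
A=np.c_[P-P.mean(0)][:,:2];g=np.linalg.lstsq(A,P[:,2]-P[:,2].mean(),rcond=None)[0]
print(len(P),P.mean(0),"slope",np.arctan(np.hypot(*g)),g)
```

```text
[-11.2457225    1.37078308  23.28311014] [ 0.46370336 -0.2054466   0.11298937]
308 [ 0.45593069 -0.21106999  0.04047348] slope 0.23334306040013184 [-0.16681249 -0.16929796]
```

View pics/hold.png

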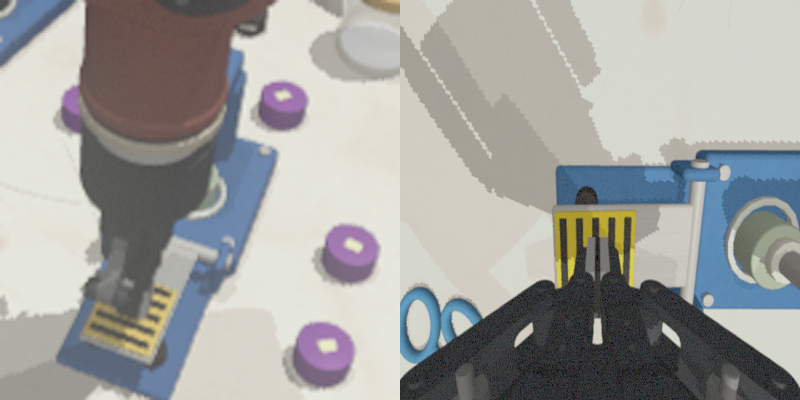

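The treadle is down, with the fingertips on the pad and the green specimen in its nest. The slope fit looks contaminated by edge pixels, so I'll check it robustly while still holding.

Run:
```python
from bench import ctrl
import cv2,numpy as np
from scipy.optimize import least_squares
for n in("wrist","scene"):
    m_=ctrl.camera_model(n);K,T=m_["K"],m_["pose"];p,d=ctrl.camera(n)
    m=cv2.inRange(cv2.cvtColor(p,cv2.COLOR_BGR2HSV),(20,90,60),(38,255,255))
    v,u=np.nonzero((m>0)&(d>0));Z=d[v,u]
    P=np.c_[(u-K[0,2])*Z/K[0,0],(v-K[1,2])*Z/K[1,1],Z]@T[:3,:3].T+T[:3,3]
    P=P[(np.hypot(P[:,0]-.465,P[:,1]+.205)<.042)&(abs(P[:,2]-.041)<.015)]
    c=np.array([.4635,-.2055]);f=lambda q:q[0]*(P[:,0]-c[0])+q[1]*(P[:,1]-c[1])+q[2]-P[:,2]
    q=least_squares(f,[0,0,.04],loss='cauchy',f_scale=.0007).x
    print(n,len(P),"grad along hinge axis",q[0]*np.cos(.35)+q[1]*np.sin(.35),"across",-q[0]*np.sin(.35)+q[1]*np.cos(.35),"z",q[2])
```

```text
wrist 3857 grad along hinge axis -0.04732143528004477 across -0.003120588469447275 z 0.03983192563062867
scene 332 grad along hinge axis -0.05769828914017796 across -0.017750056882067346 z 0.039416734892510776
```

Both cameras give a slope of about 0.05 rad, so the treadle is at its stop. Held for about 1 s already, so I'll lift gently.

>>> carry_out(
  rows=[
    {"tx":0,"ty":0,"tz":-0.004,"wx":0,"wy":0,"wz":0,"jaw":1},
    {"tx":0,"ty":0.001,"tz":-0.005,"wx":0,"wy":0,"wz":0,"jaw":1},
    {"tx":0,"ty":0.001,"tz":-0.005,"wx":0,"wy":0,"wz":0,"jaw":1},
    {"tx":0,"ty":0.001,"tz":-0.005,"wx":0,"wy":0,"wz":0,"jaw":1},
    {"tx":0,"ty":0,"tz":-0.005,"wx":0,"wy":0,"wz":0,"jaw":1},
    {"tx":0,"ty":0,"tz":-0.006,"wx":0,"wy":0,"wz":0,"jaw":1},
    {"tx":0,"ty":0,"tz":-0.008,"wx":0,"wy":0,"wz":0,"jaw":1},
    {"tx":0,"ty":0,"tz":-0.01,"wx":0,"wy":0,"wz":0,"jaw":1},
  ],
)

```text
clock: 7.75
ee_pos: [0.4658, -0.2031, 0.1582]
eef_rot: [-179.9, -0.1, 110.0]
ft_force: [0.6, 0.1, 0.5]
finger_gap: 0.0001
```

>>> carry_out(
  rows=[
    {"tx":0,"ty":0,"tz":-0.02,"wx":0,"wy":0,"wz":0,"jaw":1},
    {"tx":0,"ty":0,"tz":-0.03,"wx":0,"wy":0,"wz":0,"jaw":1},
    {"tx":0,"ty":0,"tz":-0.03,"wx":0,"wy":0,"wz":0,"jaw":1},
    {"tx":0,"ty":0,"tz":-0.01,"wx":0,"wy":0,"wz":0,"jaw":1},
    {"tx":0,"ty":0,"tz":0,"wx":0,"wy":0,"wz":0,"jaw":1},
    {"tx":0,"ty":0,"tz":0,"wx":0,"wy":0,"wz":0,"jaw":1},
    {"tx":0,"ty":0,"tz":0,"wx":0,"wy":0,"wz":0,"jaw":1},
  ],
)

```text
clock: 8.45
ee_pos: [0.4657, -0.2029, 0.2465]
eef_rot: [-179.9, -0.1, 109.9]
ft_force: [0.3, 0.1, -0.2]
finger_gap: 0.0001
```

Run:
```python
from bench import ctrl
import cv2,numpy as np
from scipy.optimize import least_squares
en=lambda p:np.clip((p/255.)**.6*255,0,255).astype(np.uint8)
o=[]
for n in("wrist","scene"):
    m_=ctrl.camera_model(n);K,T=m_["K"],m_["pose"];p,d=ctrl.camera(n);o.append(cv2.resize(en(p),(400,300)))
    m=cv2.inRange(cv2.cvtColor(p,cv2.COLOR_BGR2HSV),(20,90,60),(38,255,255))
    v,u=np.nonzero((m>0)&(d>0));Z=d[v,u]
    P=np.c_[(u-K[0,2])*Z/K[0,0],(v-K[1,2])*Z/K[1,1],Z]@T[:3,:3].T+T[:3,3]
    P=P[(np.hypot(P[:,0]-.467,P[:,1]+.204)<.042)&(abs(P[:,2]-.055)<.025)]
    f=lambda q:q[0]*(P[:,0]-.467)+q[1]*(P[:,1]+.2035)+q[2]-P[:,2]
    q=least_squares(f,[0,0,.05],loss='cauchy',f_scale=.0007).x
    print(n,len(P),"slope",np.arctan(np.hypot(q[0],q[1])),"z",q[2])
cv2.imwrite("pics/end.png",np.hstack(o)); s=ctrl.get_state();print(s['clock'],s['ee_pos'],s['ft_force'])
```

```text
wrist 2340 slope 0.3287071399569104 z 0.0600674503461626
scene 413 slope 0.32407358785772233 z 0.05941878004630673
8.55 [ 0.46584775 -0.20298013  0.24669619] [ 0.19200851  0.29331558 -0.45777735]
```

View pics/end.png

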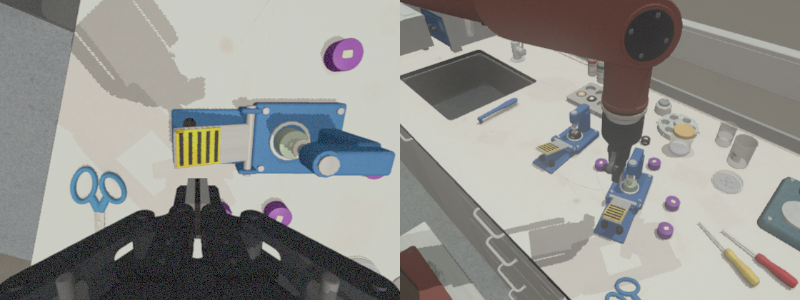

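The treadle is back up at a slope of 0.33 rad (pad at (197,147) in the left half of the picture). The specimen at (290,141) is still in its nest, and the robot is clear of everything.

```bash
python3 -c "
from bench import ctrl
print(ctrl.close_job())"
```

```text
the job is handed in; nothing more can be done
None
```

I pressed the treadle of the right-hand press, the one with the green specimen, down to its stop with the gripper shut. I held it for about 1 s, let it spring back up, and handed the job in at about 8.6 s.

- **While held:** both cameras put the pad's slope at about 0.05 rad. The force rose sharply to about 22 N while the height stopped dropping, which fits the stop. A first, rough slope fit gave 0.23 rad. I took that as edge-pixel error; the robust fits disagreed with it.
- **After release:** both cameras put the slope at 0.32–0.33 rad and the pad about 60 mm above the worktop. By eye, the green specimen was upright in its nest, though I did not measure its position. The other press was not touched, and the tool was clear with no force on it.

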